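Draw the bowl cradle out from under the swing arm with the pull hook

ROBOT

A 6-joint arm with a two-finger parallel gripper is mounted at the origin on the work surface. World frame = base frame: x ahead of the robot, y to its left, z up, the work surface at z = 0. Lengths are in m, angles in rad, forces in N, time in s.
With the tool pointing down it reaches from about 0.375 to 0.975 m from the base axis. Payload 3.8 kg.
Tool frame: the origin (TCP) lies on the centre line of the jaws, within the pads' length; the fingertips stand 17 mm ahead of it and the grasp point (between the pads) lies 2 mm behind it (bot.tip_extent is the distance from the TCP to the fingertips, in m); z points along the fingers, y is the line along which they close (so a half turn about z gives the same grasp; the last joint's range is limited). The gripper opens to 85 mm and grips with 20 to 120 N. Pads are 22 mm wide; open, the fingers measure 114 mm over their backs; the gripper's body (76 mm by 85 mm) begins 54 mm behind the grasp point. The pads swing forward as they close: fully open they stand 13 mm farther back than shut.
Start: joints at [-1.199, 0.264, 1.604, -0, 1.274, -0.037], TCP at [0.268, -0.619, 0.248] pointing down, gripper open.
Joint ranges: [-2.63, 2.63], [-0.94, 2.18], [0.31, 2.57], [-1.31, 4.45], [0, 2.66], [-2.55, 2.55]. Speed limits (rad/s): [2.57, 2.57, 3.14, 3.14, 3.14, 3.14].

INTERFACE

Orientations are given as a rotation vector (axis times angle).
In Python, from workcell import readout, read_camera, finish_job, bot gives the robot as it stands.
- The arm moves only by the tool jog_arm, never from a script. Its argument "deltas" is one flat list of numbers, 7 for each row, row after row: the shift along the tool's x, y, z in m, then the turn, a rotation vector about the tool's x, y, z in degrees, then the gripper command: -1 is shut, 1 is fully open, values between are in proportion. A call has 1 to 8 rows; each row is the pose to reach, as a shift and turn from the pose commanded when the call began, along the tool's axes at that moment; what a row does not reach only later rows make up. A row lasts 1/10 s, in which the tool goes at most 50 mm and 8.59 degrees, less where a joint would pass 70% of its speed; a pose out of reach is approached as far as the arm can. A call with a gripper value outside its range is refused whole. The fingers move at their own pace and stop on an object; "squeeze" is the grip in N (left out, the last holds). Time passes only in rows, so rows that repeat a pose let the fingers close. It gives the time, the measured TCP pose, the force, the opening and the grip force at its end, in the units of the state.
- readout.read_state(): the state, without advancing time (a new reading comes with each control period).
- read_camera(name): name is "scene" or "top" or "wrist"; returns a dict with "color" (384x512x3 uint8, blue, green, red), "fx", "fy", "cx", "cy" (pixels), "dist" ([k1, k2, p1, p2, k3] as OpenCV has them; the pictures are not rectified), "origin" and "attitude" of the camera in the world. Camera axes: x right, y down, z forward; pixel columns grow to the right and rows downward; lengths in m; the calibration is good to about 2 mm. A picture is of the moment at which its call begins. There is no depth.
- finish_job(): hands the job in; it is judged then, once.
The state is a dict: "time": time; "q": joint angles; "joint_vel": joint speeds; "joint_torque": joint torques, N m; "tool_pos": TCP position; "tcp_rot": TCP orientation; "wrist_force": force on the tool from outside, world axes, zero at the start; "torque": the same for the moment, N m; "width": opening from 0.0 (shut) to 1.0 (fully open); "grip_force": force on a finger pad.
Only numpy, scipy, OpenCV 4.12 (cv2) and the standard library are available. Lean on these libraries where they do the work, as an engineer would, in place of code of your own. Each camera call takes 0.05 s, during which the arm holds its last target. There are 200 camera calls.

TASK

The maroon bowl on its wooden cradle has been checked under the swing-arm pointer. Take the pull hook from its rest, drop its point into the cradle's eye and draw the cradle along the rails, pulling with no more than 25 N, until you feel it squeeze the sprung buffers of the adjustable stop about half way in, never to the bottom; hold it so for a second, then ease off, lift the hook out and lay it back on its rest. Leave the cradle against the buffers with the bowl still sitting on it; move the cradle and bowl only by the hook, and do not disturb the swing arm, jack, pivot cup or sighting bar.

Things in the scene. Friction and masses are not known exactly. Their poses are not given: they have to be found in the camera images.
- hook: Pull hook: wooden handle 120 long (x), 24 wide (y), 22 high (z), then a steel rod 7 thick that runs along +x to x = 150 and there turns down, slightly back under, to its point. Origin in the middle of the handle. 0.14 kg, centre of mass about 40 ahead of the origin. It starts level in its rest, point down.
- hook_grip (a point): Place to grip the hook's handle, 20 mm ahead of the handle's middle (x = 20 in the hook's frame); the handle is 24 wide across y here.
- hook_tip (a point): Centre of the round end of the hook's point (radius 3.5), at x = 144, z = -52 in the hook's frame. In use the hook is held level, so the point hangs down.
- rest: Fixed walnut hook rest. Origin on the slab below the middle of the handle; x along the hook towards its point. Two posts: at x = -48 a notch 34 wide (floor 55 above the slab, prongs to 73) for the handle's rear; at x = 85 a notch 19 wide (floor 62.5, prongs to 80.5) for the rod. Home: hook's origin 66 above the rest's origin, x axes alike, within 18 lengthways.
- guide: Two fixed aluminium rails 14 high and 133 apart on the slab, from x = -205 to x = 215. Origin on the slab midway between them; the cradle slides between them along x and is drawn out towards -x. The stop's two buffer faces stand anywhere from x = -140 to x = -60 in this frame (not reported: feel for them).
- stop_plate: Steel plate let in flush at the rails' -x end (x = -151.5 in the guide's frame, same axes) with the adjustable stop: a yoke clamped anywhere along 80 mm, two lugs 20 high at y = -46 and 46, each with a sprung buffer 9 above the slab towards +x; free between them for eye and hook above 10. Together the buffers yield from 1.5 N, then 2 N per mm, and bottom hard after 6 mm (13.5 N).
- cradle: Beech bowl cradle: plate 140 (x) x 130 (y) x 16 with a ring 8 high for the bowl, loose on the slab between the rails, 0.30 kg; sliding it with the bowl takes about 5 to 9 N. Origin under the plate's middle; x along the guide's x. Its front face (x = -70) meets the buffers. It starts 100 to 140 to +x of the guide's origin.
- eye (a point): Centre of the cradle's eye, a level steel ring of 16 inside and 26 outside diameter, bar 5 thick, standing out in front of the cradle at x = -95 in its frame, 30 above the slab; the hook's point goes in from above.
- bowl: Maroon bowl, 114 diameter and 92 high, 0.85 kg, standing on its flat disc face in the cradle's ring. Origin at the centre of its underside.
- pointer_tip (a point): Tip of the pointer that hangs from the swing arm, 122 above the slab, over the bowl. The arm swings freely on a column on the guide's -y side, 160 mm from the guide's centre line, its bar 184 to 198 above the slab.
- jack_center (a point): Centre of the white jack, a ball of 63 diameter sitting in a rubber ring.
- pivot_cup: Brass pivot cup, 52 diameter foot, 30 high; origin at the centre of its underside.
- sighting_bar: Walnut sighting bar, 220 x 26 x 18 with two small brass sights; origin at the centre of its underside, x along it.
Things that resemble listed ones, but are neither listed nor needed, are in the scene too. There is more than one size of the hook; the job needs the middle-sized.

How it is judged:
By the outcome, as a careful person would: the job done as asked, in the order asked, and still so for the second after the job is handed in, with the robot touching nothing.
It also fails if it takes over 72 s, if anything falls off the work surface, if the arm or the gripper's body presses on something with over 40 N, if the wrist force passes 120 N, or if a joint passes its speed limit or range.

## Working session

There is one attempt and no reset: what is moved stays moved. The work goes in short steps, Python scripts to look and compute and a tool call to move; the robot and the scene stay as the last step left them, time stands still between calls to the robot, and variables do not carry over. Pictures are saved under pics/ and viewed, at most 10 in all, crops included, and the job is handed in when it is done.

Besides the shell and the picture viewer there is one more tool, called by a JSON object that holds its "method" and its "body". jog_arm: Moves the arm, as the interface text tells. Its arguments: {"type":"object","properties":{"deltas":{"type":"array"},"squeeze":{"type":"number"}},"required":["deltas"]}

```bash
mkdir -p pics
cat > h.py <<'E'
import numpy as np, cv2
from scipy.spatial.transform import Rotation as R
from workcell import readout, read_camera, finish_job, bot
def att(c):
    a=np.array(c["attitude"],float)
    return a if a.shape==(3,3) else R.from_rotvec(a).as_matrix()
def K(c): return np.array([[c["fx"],0,c["cx"]],[0,c["fy"],c["cy"]],[0,0,1.]])
def w(c,uv,z):
    uv=np.array(uv,float).reshape(-1,1,2)
    n=cv2.undistortPoints(uv,K(c),np.array(c["dist"],float)).reshape(-1,2)
    d=np.c_[n,np.ones(len(n))]@att(c).T; o=np.array(c["origin"])
    z=np.broadcast_to(z,len(d))
    return o+d*((z-o[2])/d[:,2])[:,None]
def px(c,P):
    A=att(c); rv=cv2.Rodrigues(A.T)[0]; t=-A.T@np.array(c["origin"])
    return cv2.projectPoints(np.array(P,float).reshape(-1,3),rv,t,K(c),np.array(c["dist"],float))[0].reshape(-1,2)
E
python3 - <<'E'
from h import *
import pickle
ims={}
for n in("scene","top"):
    c=read_camera(n); ims[n]=c; cv2.imwrite(f"pics/{n}0.png",cv2.resize(c["color"],(800,600),interpolation=cv2.INTER_CUBIC)); print(n,c["origin"],c["attitude"],c["fx"])
pickle.dump(ims,open("ims.pkl","wb"))
print(readout.read_state())
E
```

```text
scene [ 1.07585422 -0.11164345  0.75308434] [-1.89079391 -1.64509639  0.65359938] 350.4961049961016
top [ 0.31659493 -0.06825785  1.30887576] [-2.16750685  2.11473915 -0.11480102] 442.3936961246421
{'time': 0.1, 'q': array([-1.19886874e+00,  2.64696778e-01,  1.60527649e+00,  3.23085175e-05,
        1.27375330e+00, -3.68992584e-02]), 'joint_vel': array([ 0.00167074,  0.00066488, -0.00352372,  0.0012468 , -0.00190654,
       -0.00025283]), 'joint_torque': array([ 1.39583885e-04, -5.16706431e+01, -3.68590128e+01, -8.68367948e-06,
        6.26335881e-03, -7.33371166e-06]), 'tool_pos': array([ 0.26810252, -0.61875175,  0.24705266]), 'tcp_rot': array([-3.07412310e+00, -6.37278034e-01,  5.10700047e-04]), 'wrist_force': array([-0.34490204, -0.96077666,  0.52911498]), 'torque': array([0.02344592, 0.04891084, 0.00599363]), 'grip_force': 0.0, 'width': 1.002905650725363}
```

View pics/top0.png

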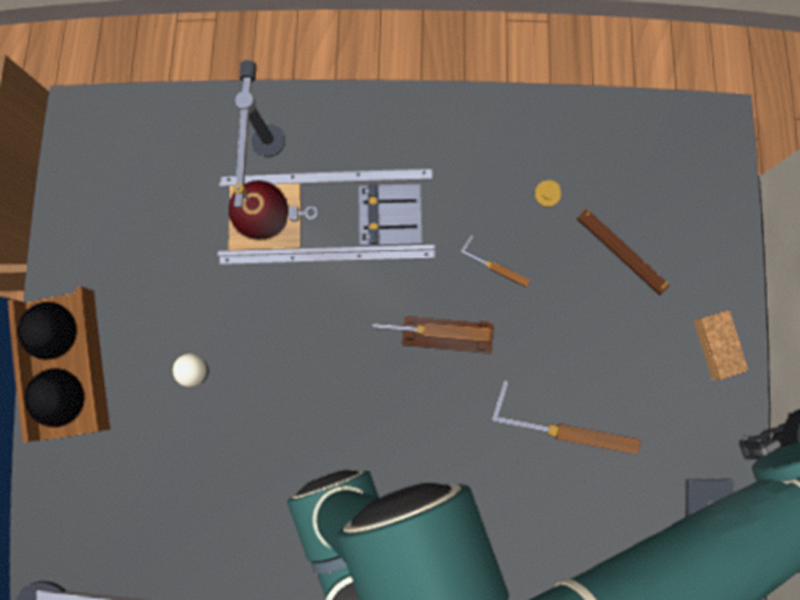

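View pics/scene0.png

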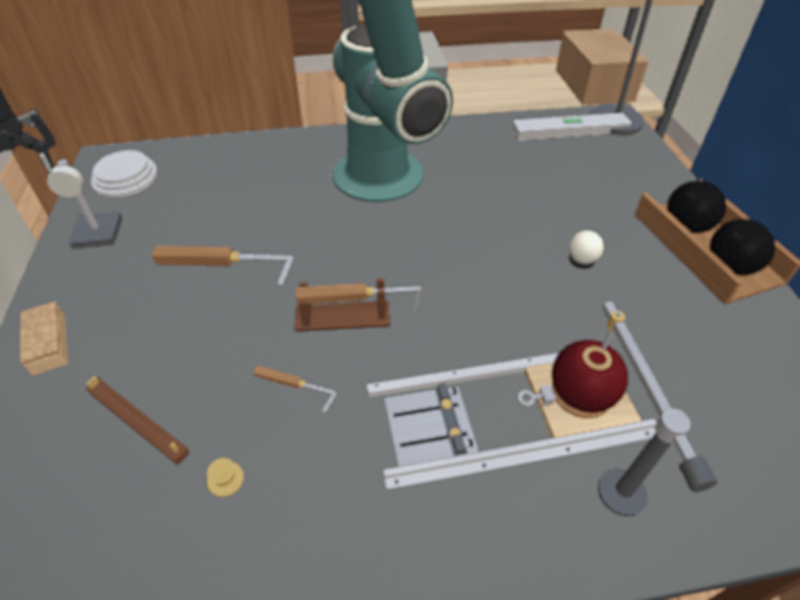

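The top view (800×600) shows three candidate hooks:
- Hook on the rest at (450,333), handle 421–493, point near (374,326).
- Small loose hook at (505,270).
- Large loose hook at (590,438).

The one on the rest is the middle-sized, so I choose it. The eye is at (311,212), the rails run (221,181)–(432,174) and (219,258)–(434,251), and the stop yoke is near (373,214). Next I measure and check this in a close crop.

Run:
```python
from h import *
import pickle
ims=pickle.load(open("ims.pkl","rb")); t=ims["top"];s=ims["scene"]
f=lambda c,p,z:w(c,np.array(p)*0.64-0.18,z).round(4)
print("rails",f(t,[(221,181),(432,174),(219,258),(434,251)],.014))
print("eye top/scene",f(t,[(311,212)],.0325),f(s,[(527,398)],.0325))
print("hook rear,front,rod end",f(t,[(493,337),(421,329),(374,325)],[.077,.077,.0695]))
print("scene handle",f(s,[(298,292),(367,291),(420,289)],[.066,.066,.0695]))
print("yoke",f(t,[(379,214)],.02))
a=cv2.resize(t["color"][190:240,225:325],(800,400),interpolation=cv2.INTER_CUBIC)
b=cv2.resize(t["color"][105:175,135:285],(430,200),interpolation=cv2.INTER_CUBIC)
b2=cv2.resize(s["color"][165:225,180:280],(370,200),interpolation=cv2.INTER_CUBIC)
cv2.imwrite("pics/crop1.png",np.vstack([a,np.hstack([b,b2])]))
```

```text
rails [[ 0.723   0.3375  0.014 ]
 [ 0.7422 -0.0795  0.014 ]
 [ 0.5675  0.3302  0.014 ]
 [ 0.589  -0.0863  0.014 ]]
eye top/scene [[0.6566 0.1504 0.0325]] [[0.66   0.1514 0.0325]]
hook rear,front,rod end [[ 0.4217 -0.194   0.077 ]
 [ 0.4331 -0.0651  0.077 ]
 [ 0.439   0.0198  0.0695]]
scene handle [[ 0.4195 -0.1862  0.066 ]
 [ 0.4341 -0.0684  0.066 ]
 [ 0.4457  0.0218  0.0695]]
yoke [[0.6581 0.0208 0.02  ]]
```

View pics/crop1.png

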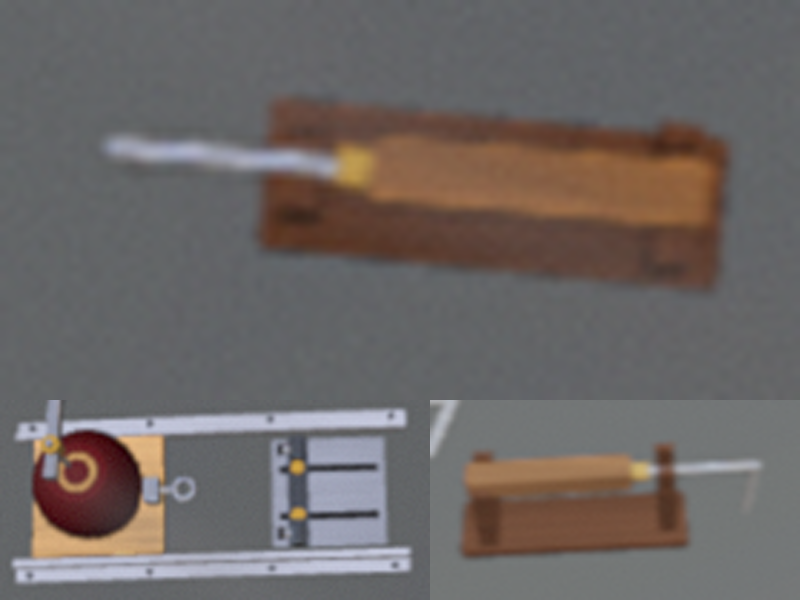

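The crop confirms it: the chosen hook sits level in the rest's two posts with its point down. Its rear-to-rod-end length is 214 mm against 213.5 mm expected. The eye also agrees between the two cameras to about 3 mm.

```bash
cat >> h.py <<'E'
def goal(pos,xdir=None):
    """tool-frame delta (m, deg) to TCP pos with tool down, tool x along xdir (world xy)"""
    s=readout.read_state(); A=R.from_rotvec(s["tcp_rot"]); 
    d=A.inv().apply(np.array(pos)-s["tool_pos"]); r=np.zeros(3)
    if xdir is not None:
        x=np.array([*xdir,0.])/np.hypot(*xdir); z=np.array([0,0,-1.]); 
        B=R.from_matrix(np.c_[x,np.cross(z,x),z]); r=np.degrees((A.inv()*B).as_rotvec())
    print("delta",d.round(4),"turn",r.round(2)); return d,r
E
python3 - <<'E'
from h import *
s=readout.read_state();print(R.from_rotvec(s["tcp_rot"]).as_matrix().round(3), s["time"])
h=np.array([.081,1]);goal([.429,-.114,.2],h);goal([.429,-.114,.2],-h)
E
```

```text
[[ 0.918  0.398 -0.001]
 [ 0.398 -0.918  0.002]
 [ 0.    -0.002 -1.   ]] 0.1
delta [ 0.3483 -0.3991  0.0479] turn [ -0.11  -0.07 -61.95]
delta [ 0.3483 -0.3991  0.0479] turn [-8.0000e-02  1.2000e-01  1.1805e+02]
```

{"method": "jog_arm", "body": {"deltas": [0.05,-0.057,0.007,0,0,-8,1,0.1,-0.114,0.014,0,0,-16,1,0.15,-0.171,0.021,0,0,-24,1,0.2,-0.228,0.028,0,0,-32,1,0.25,-0.285,0.034,0,0,-40,1,0.29,-0.335,0.04,0,0,-48,1,0.325,-0.37,0.044,0,0,-55,1,0.348,-0.399,0.048,0,0,-62,1], "squeeze": 110}}

```text
time: 0.9
tool_pos: [0.3895, -0.2379, 0.2118]
tcp_rot: [-2.304, -2.136, -0.0]
wrist_force: [0.5, -0.4, -0.5]
width: 1.002
grip_force: 0.0
```

{"method": "jog_arm", "body": {"deltas": [0,0,0,0,0,0,1]}}

```text
time: 1.0
tool_pos: [0.3899, -0.2343, 0.2109]
tcp_rot: [-2.297, -2.138, -0.002]
wrist_force: [0.2, 0.2, 1.0]
width: 1.001
grip_force: 0.0
```

Run:
```python
from h import *
import pickle
goal([.429,-.114,.2],[.081,1])
c=read_camera("wrist");pickle.dump(c,open("w1.pkl","wb"))
cv2.imwrite("pics/w1.png",cv2.resize(c["color"],(800,600)))
s=readout.read_state();print(s["time"],s["tool_pos"],c["origin"])
```

```text
delta [0.1228 0.0304 0.0113] turn [-0.1  -0.2   0.53]
1.05 [ 0.38973304 -0.23698622  0.21148278] [ 0.39682542 -0.1533674   0.33604249]
```

View pics/w1.png

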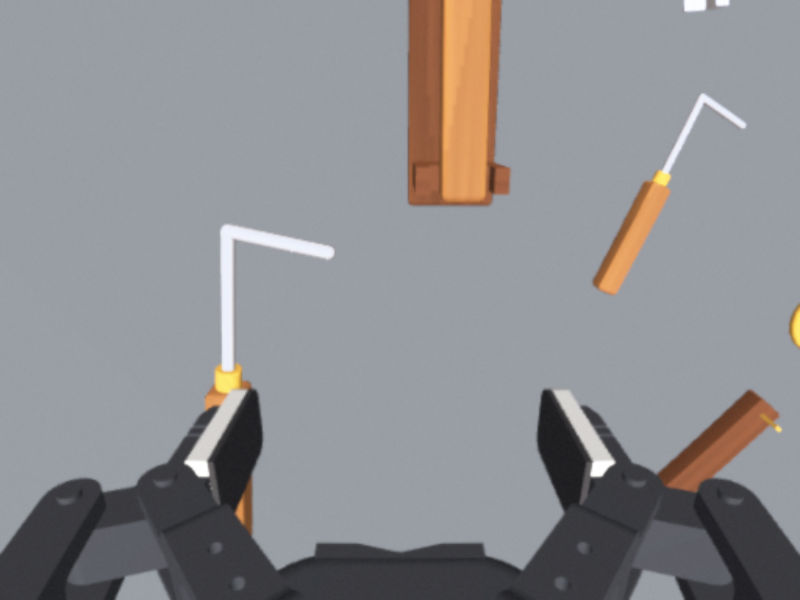

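The wrist view shows the handle almost parallel to the tool: rear end at about (464,200), running up to about (468,0) at the top edge. The small hook is to the right and the large one to the left.

Run:
```python
from h import *
import pickle
c=pickle.load(open("w1.pkl","rb"))
P=w(c,np.array([(443,200),(488,202),(443,10),(491,10)])*.64-.18,.077);print(P.round(4))
m=[(P[0]+P[1])/2,(P[2]+P[3])/2];d=m[1]-m[0];print(m,d[0]/d[1])
u=d/np.linalg.norm(d); print("grip",m[0]+.08*u)
```

```text
[[ 0.4169 -0.1885  0.077 ]
 [ 0.4405 -0.1911  0.077 ]
 [ 0.4213 -0.0977  0.077 ]
 [ 0.4443 -0.0991  0.077 ]]
[array([ 0.42869106, -0.1897913 ,  0.077     ]), array([ 0.43280023, -0.09839157,  0.077     ])] 0.044958224399295185
grip [ 0.43228409 -0.10987203  0.077     ]
```

{"method": "jog_arm", "body": {"deltas": [0.04,0.01,0.003,0,0,0,1,0.08,0.02,0.006,0,0,0,1,0.11,0.028,0.01,0,0,0.5,1,0.11,0.028,0.01,0,0,0.5,1]}}

```text
time: 1.45
tool_pos: [0.4266, -0.131, 0.2017]
tcp_rot: [-2.316, -2.121, -0.0]
wrist_force: [-0.3, -0.6, -0.9]
width: 1.0
grip_force: 0.0
```

Run:
```python
from h import *
import pickle
c=read_camera("wrist");pickle.dump(c,open("w2.pkl","wb"))
cv2.imwrite("pics/w2.png",cv2.resize(c["color"],(800,600)))
s=readout.read_state();print(s["time"],s["tool_pos"],c["origin"])
```

```text
1.5 [ 0.4263863  -0.13245575  0.20193869] [ 0.43479897 -0.04983981  0.32662563]
```

View pics/w2.png

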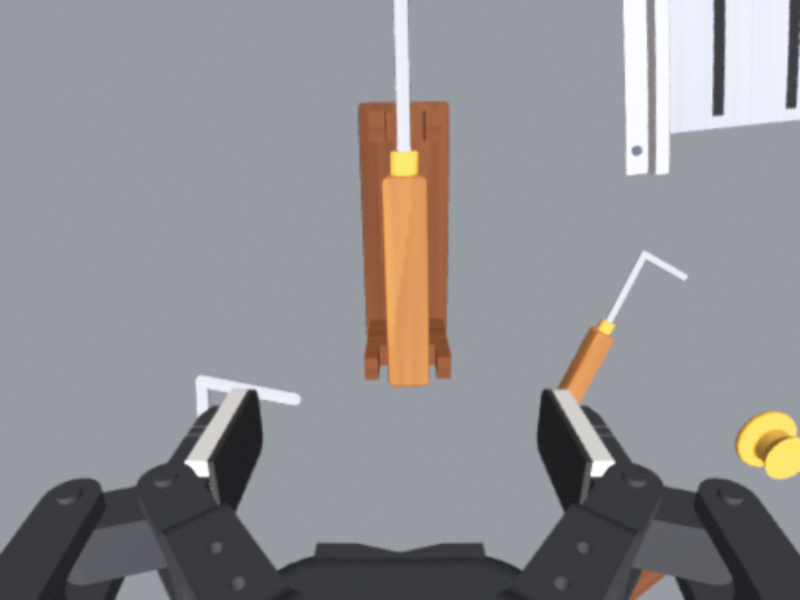

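The view is clean: handle top face from (408.5,384) at the rear to (405.5,178) at the front, rod at (401,0), and the rest squarely beneath.

Run:
```python
from h import *
import pickle
c=pickle.load(open("w2.pkl","rb"))
P=w(c,np.array([(408.7,384),(405.5,178),(401,2)])*.64-.18,[.077,.077,.0695]);print(P.round(4))
u=P[2]-P[0];u[2]=0;u/=np.linalg.norm(u);print("axis",u,"len",np.linalg.norm(P[1]-P[0]))
g=P[0]+.08*u;print("grip",g)
goal([g[0],g[1],.15],u[:2]);goal([g[0],g[1],.064],u[:2])
print("rail end",w(c,np.array([(627,174),(669,173)])*.64-.18,.014))
```

```text
[[ 0.428  -0.1873  0.077 ]
 [ 0.4358 -0.0721  0.077 ]
 [ 0.4406  0.0095  0.0695]]
axis [0.06411111 0.99794277 0.        ] len 0.115435791465899
grip [ 0.43311612 -0.10744448  0.077     ]
delta [0.0255 0.0046 0.0519] turn [-0.04  0.02 -1.33]
delta [0.0256 0.0046 0.1379] turn [-0.04  0.02 -1.33]
rail end [[ 0.57619178 -0.08626371  0.014     ]
 [ 0.60385195 -0.08750539  0.014     ]]
```

{"method": "jog_arm", "body": {"deltas": [0.01,0.002,0.035,0,0,-1.3,1,0.02,0.004,0.07,0,0,-1.3,1,0.023,0.0045,0.1,0,0,-1.3,1,0.023,0.0045,0.125,0,0,-1.3,1,0.023,0.0045,0.138,0,0,-1.3,1,0.023,0.0045,0.138,0,0,-1.3,1,0.023,0.0045,0.138,0,0,-1.3,1]}}

```text
time: 2.2
tool_pos: [0.4334, -0.1111, 0.0649]
tcp_rot: [2.294, 2.145, 0.0]
wrist_force: [0.1, -0.4, 1.1]
width: 1.002
grip_force: 0.0
```

{"method": "jog_arm", "body": {"deltas": [0,0,0,0,0,0,-0.4,0,0,0,0,0,0,-0.6,0,0,0,0,0,0,-0.6,0,0,0,0,0,0,-0.6,0,0,0,0,0,0,-1,0,0,0,0,0,0,-1,0,0,0,0,0,0,-1], "squeeze": 110}}

```text
time: 2.9
tool_pos: [0.4334, -0.1101, 0.0651]
tcp_rot: [2.292, 2.147, 0.001]
wrist_force: [-1.1, -0.5, 6.4]
width: 0.258
grip_force: 107.8
```

Run:
```python
from h import *
s=readout.read_state();print(s["time"],s["tool_pos"],s["wrist_force"],s["torque"],s["width"],s["grip_force"])
goal([.432,-.110,.064],[.064,.998])
```

```text
2.9 [ 0.43341827 -0.11010428  0.06509659] [-1.14858681 -0.49405714  6.38758583] [ 0.06107795  0.21019909 -0.01134709] 0.2578548856695092 107.79334545135498
delta [ 0.     -0.0014  0.0011] turn [ 0.06  0.02 -0.1 ]
```

{"method": "jog_arm", "body": {"deltas": [0,0,-0.008,0,0,0,-1,0,0,-0.025,0,0,0,-1,0,0,-0.05,0,0,0,-1,0,0,-0.08,0,0,0,-1,0,0,-0.11,0,0,0,-1,0,0,-0.13,0,0,0,-1]}}

```text
time: 3.5
tool_pos: [0.4333, -0.1101, 0.1965]
tcp_rot: [2.292, 2.146, 0.002]
wrist_force: [1.2, -1.6, -1.5]
width: 0.262
grip_force: 107.7
```

Run:
```python
from h import *
s=readout.read_state();print(s["time"],s["tool_pos"],s["wrist_force"],s["torque"],s["width"],s["grip_force"])
goal([.657,.0,.28],[-.049,.999])
```

```text
3.5 [ 0.43328145 -0.11009445  0.19653319] [ 1.158062   -1.57271065 -1.51576172] [-0.0785513  -0.03975348 -0.00545772] 0.26174780480319243 107.73431539535522
delta [ 0.1245  0.2162 -0.0831] turn [ 0.12  0.04 -6.58]
```

{"method": "jog_arm", "body": {"deltas": [0.016,0.027,-0.012,0,0,-1,-1,0.035,0.06,-0.024,0,0,-2,-1,0.054,0.093,-0.036,0,0,-3,-1,0.073,0.126,-0.048,0,0,-4,-1,0.092,0.16,-0.06,0,0,-5,-1,0.111,0.193,-0.073,0,0,-6,-1,0.1245,0.216,-0.083,0,0,-6.6,-1,0.1245,0.216,-0.083,0,0,-6.6,-1]}}

```text
time: 4.3
tool_pos: [0.6597, 0.0018, 0.2785]
tcp_rot: [2.162, 2.276, 0.004]
wrist_force: [-0.9, -0.3, -1.0]
width: 0.26
grip_force: 108.1
```

{"method": "jog_arm", "body": {"deltas": [0,0,0,0,0,0,-1]}}

```text
time: 4.4
tool_pos: [0.6563, 0.0003, 0.2766]
tcp_rot: [-2.164, -2.276, 0.002]
wrist_force: [-0.8, -0.3, -1.8]
width: 0.263
grip_force: 108.1
```

Run:
```python
from h import *
import pickle
c=read_camera("wrist");t=read_camera("top");s=read_camera("scene");pickle.dump((c,t,s),open("w3.pkl","wb"))
cv2.imwrite("pics/w3.png",cv2.resize(c["color"],(800,600)))
cv2.imwrite("pics/t3.png",np.vstack([cv2.resize(t["color"][100:180,140:300],(600,300),interpolation=cv2.INTER_CUBIC),cv2.resize(s["color"][140:300,200:440][:120],(600,300),interpolation=cv2.INTER_CUBIC)]))
s=readout.read_state();print(s["time"],s["tool_pos"],s["tcp_rot"],c["origin"])
```

```text
4.55 [ 6.55074693e-01 -4.78322963e-04  2.76284183e-01] [-2.16563199 -2.27369194  0.00269301] [0.65326567 0.08186441 0.40145685]
```

View pics/w3.png

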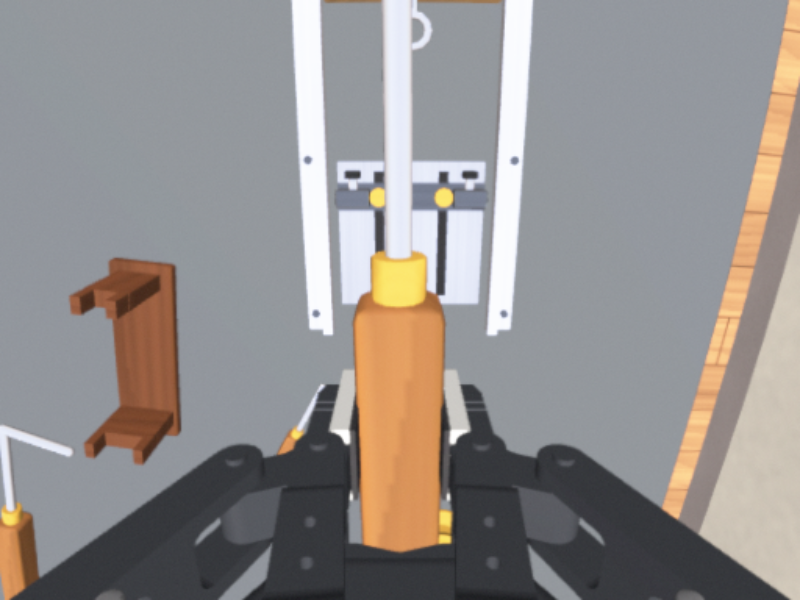

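The wrist view shows the rod running from the ferrule (399,255) up to (397,0). The eye ring's right edge is at (431,30) and its near edge at about (415,48). The stop yoke is at row 197 with buffer heads near (352,174) and (470,174). The rail ends are at (328,333) and (492,333).

Run:
```python
from h import *
import pickle
c,t,s=pickle.load(open("w3.pkl","rb"))
f=lambda p,z:w(c,np.array(p)*.64-.18,z).round(4)
print("eye R edge, near edge",f([(431,30),(415,48)],.030))
r=f([(319,2),(331,330),(507,2),(489,330)],.014);print("rails inner",r)
m=(r[0]+r[2])/2,(r[1]+r[3])/2;d=m[0]-m[1];print("mid",m,"dir",d/np.linalg.norm(d))
print("buffer",f([(352,170),(470,170)],.011),"plate far edge",f([(340,162),(484,162),(342,304),(478,304)],0))
print("rod",f([(399,255),(397.5,2)],.2785))
print("cradle front",f([(328,2),(500,2)],.016))
```

```text
eye R edge, near edge [[0.6711 0.1507 0.03  ]
 [0.6608 0.1385 0.03  ]]
rails inner [[ 0.591   0.1686  0.014 ]
 [ 0.6024 -0.0829  0.014 ]
 [ 0.7248  0.1756  0.014 ]
 [ 0.7375 -0.0761  0.014 ]]
mid (array([0.6579, 0.1721, 0.014 ]), array([ 0.66995, -0.0795 ,  0.014  ])) dir [-0.04783865  0.99885508  0.        ]
buffer [[0.6173 0.0512 0.011 ]
 [0.709  0.0559 0.011 ]] plate far edge [[ 0.6066  0.0561  0.    ]
 [ 0.7212  0.062   0.    ]
 [ 0.61   -0.0639  0.    ]
 [ 0.7283 -0.0579  0.    ]]
rod [[0.6545 0.0514 0.2785]
 [0.6512 0.1101 0.2785]]
cradle front [[0.5978 0.1684 0.016 ]
 [0.7195 0.1748 0.016 ]]
```

View pics/t3.png

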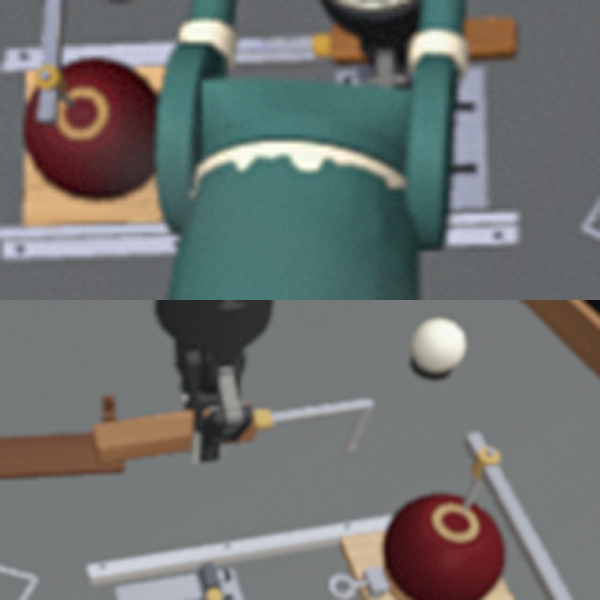

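The lower (scene) crop shows the hook's tip at crop (351,449) and the rod corner at (371,404), with the swing arm and bowl undisturbed.

Run:
```python
from h import *
import pickle
c,t,s=pickle.load(open("w3.pkl","rb"))
T=np.array([.6551,-.0003,.2763]); u=np.array([-.0485,.9988,0]); z=np.array([0,0,1.])
A=R.from_rotvec([-2.1656,-2.2737,.0027]).as_matrix();print(A.round(3))
g=T+.002*z
pts=[g+.124*u-.052*z, g+.130*u, g-.08*u]
print("expected px tip,corner,rear",px(s,pts).round(1)); print("seen tip",(200+351*.4,140+149*.4),"corner",(200+371*.4,140+104*.4),"rear",(200+97*.4,140+139*.4))
E2=np.array([.6583,.1512]); print("TCP for tip at eye centre:",E2-.124*u[:2])
```

```text
[[-0.049  0.999 -0.002]
 [ 0.999  0.049 -0.   ]
 [-0.    -0.002 -1.   ]]
expected px tip,corner,rear [[339.3 199.2]
 [347.3 180.7]
 [237.2 196.6]]
seen tip (340.4, 199.6) corner (348.4, 181.6) rear (238.8, 195.6)
TCP for tip at eye centre: [0.664314  0.0273488]
```

Run:
```python
from h import *
goal([.6645,.0255,.115],[-.048,.999])
```

```text
delta [0.0255 0.0111 0.1613] turn [-0.13  0.    0.04]
```

{"method": "jog_arm", "body": {"deltas": [0.005,0.003,0.02,0,0,0,-1,0.013,0.006,0.05,0,0,0,-1,0.02,0.009,0.08,-0.1,0,0,-1,0.0255,0.011,0.11,-0.1,0,0,-1,0.0255,0.011,0.135,-0.1,0,0,-1,0.0255,0.011,0.153,-0.1,0,0,-1,0.0255,0.011,0.161,-0.1,0,0,-1,0.0255,0.011,0.161,-0.1,0,0,-1]}}

```text
time: 5.35
tool_pos: [0.6644, 0.0255, 0.1146]
tcp_rot: [-2.166, -2.274, 0.002]
wrist_force: [0.5, -0.7, -2.1]
width: 0.259
grip_force: 108.1
```

Run:
```python
from h import *
goal([.6645,.0255,.115],[-.048,.999])
s=read_camera("scene")
g=readout.read_state()["tool_pos"]+[0,0,.002];u=np.array([-.048,.9988,0])
print(px(s,[g+.1255*u-[0,0,.052],[.6583,.1512,.0325]]))
cv2.imwrite("pics/s4.png",cv2.resize(s["color"][190:290,260:390],(780,600),interpolation=cv2.INTER_CUBIC))
s=readout.read_state();print(s["time"],s["wrist_force"],s["torque"])
```

```text
delta [-0.      0.0001 -0.0004] turn [-0.1  -0.01  0.03]
[[339.44135973 246.60057478]
 [336.79806161 253.93036364]]
5.4 [ 0.35289229 -0.25631553 -0.62071241] [-0.01229234 -0.00301191  0.02859415]
```

View pics/s4.png

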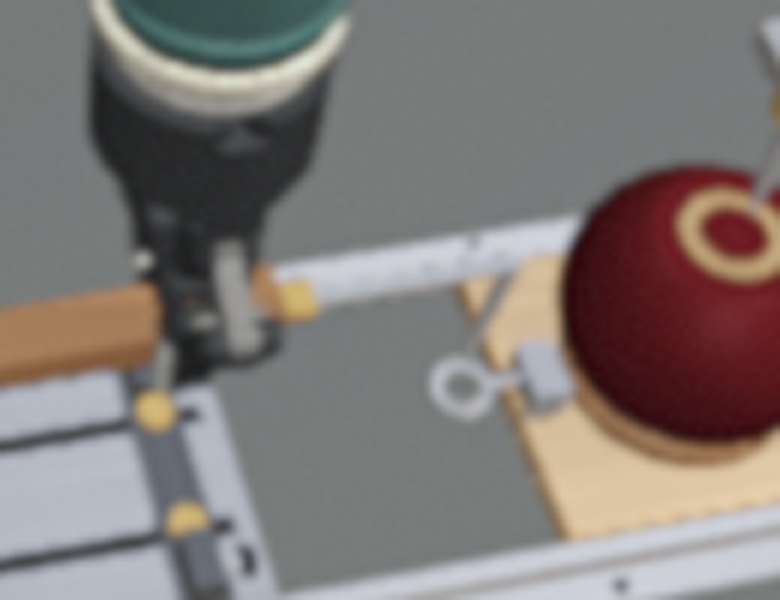

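The tip is at crop (472,348) and the eye centre at (464,386), which matches the prediction within about 1 px. I lower slowly, feeling for contact.

{"method": "jog_arm", "body": {"deltas": [0.001,0,0.01,-0.1,0,0,-1,0.001,0,0.02,-0.1,0,0,-1,0.001,0,0.026,-0.1,0,0,-1,0.001,0,0.03,-0.1,0,0,-1,0.001,0,0.033,-0.1,0,0,-1,0.001,0,0.036,-0.1,0,0,-1]}}

```text
time: 6.0
tool_pos: [0.6664, 0.027, 0.0801]
tcp_rot: [2.164, 2.274, 0.004]
wrist_force: [0.4, -0.1, -0.8]
width: 0.26
grip_force: 108.1
```

{"method": "jog_arm", "body": {"deltas": [0,0,0.004,0,0,0,-1,0,0,0.008,0,0,0,-1,0,0,0.011,0,0,0,-1,0,0,0.011,0,0,0,-1]}}

```text
time: 6.4
tool_pos: [0.6659, 0.027, 0.0686]
tcp_rot: [2.165, 2.274, 0.003]
wrist_force: [-0.4, -0.5, -0.8]
width: 0.259
grip_force: 108.1
```

Run:
```python
from h import *
goal([.6645,.0265,.068],[-.048,.999])
s=read_camera("scene")
cv2.imwrite("pics/s5.png",cv2.resize(s["color"][210:270,290:370],(800,600),interpolation=cv2.INTER_CUBIC))
s=readout.read_state();print(s["time"],s["tool_pos"],s["wrist_force"],s["torque"])
```

```text
delta [-0.0004 -0.0014  0.0006] turn [ 0.13 -0.    0.07]
6.45 [0.6660678  0.02699605 0.06887765] [-0.22870601  0.59479347 -1.83460239] [-0.0624507   0.00260772  0.03141116]
```

View pics/s5.png

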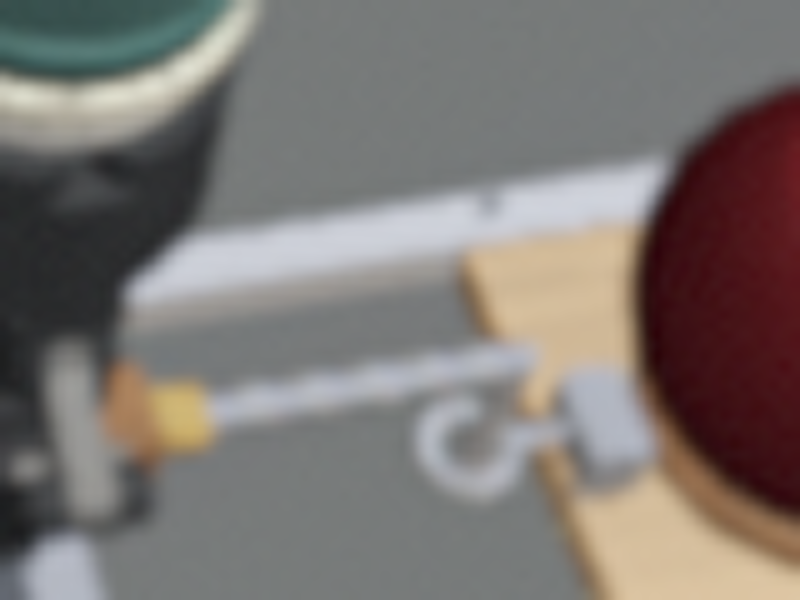

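The shank is visibly inside the ring: it enters from (525,365) into the hole at (485,430). Now I draw, starting gently.

{"method": "jog_arm", "body": {"deltas": [-0.002,-0.0005,0,0,0,0,-1,-0.004,-0.001,0,0,0,0,-1,-0.006,-0.001,0,0,0,0,-1,-0.008,-0.001,0,0,0,0,-1,-0.01,-0.001,0,0,0,0,-1,-0.012,-0.001,0,0,0,0,-1,-0.014,-0.001,0,0,0,0,-1,-0.016,-0.001,0,0,0,0,-1]}}

```text
time: 7.25
tool_pos: [0.6656, 0.0128, 0.069]
tcp_rot: [-2.166, -2.275, -0.006]
wrist_force: [-0.9, 5.7, -2.3]
width: 0.259
grip_force: 108.0
```

{"method": "jog_arm", "body": {"deltas": [-0.002,0,0,0,0,0,-1,-0.005,0,0,0,0,0,-1,-0.008,0,0,0,0,0,-1,-0.011,0,0,0,0,0,-1,-0.014,0,0,0,0,0,-1,-0.017,0,0,0,0,0,-1,-0.02,0,0,0,0,0,-1,-0.023,0,0,0,0,0,-1]}}

```text
time: 8.05
tool_pos: [0.6667, -0.0102, 0.0689]
tcp_rot: [-2.166, -2.275, -0.006]
wrist_force: [-0.6, 5.9, -1.8]
width: 0.261
grip_force: 108.0
```

```bash
cat >> h.py <<'E'
G=np.array([-.048,.9988,0]); O=np.array([.6645,.0265,.068])
def st():
    s=readout.read_state(); d=s["tool_pos"]-O
    print(s["time"].__round__(2),"pos",s["tool_pos"].round(4),"along",round(d@G*1000,2),"pull",round(s["wrist_force"]@G,2),"F",s["wrist_force"].round(2),"M",s["torque"].round(2),"tilt",np.degrees(R.from_rotvec(s["tcp_rot"]).as_matrix()[2,:2]).round(2))
E
python3 - <<'E'
from h import *
st()
s=read_camera("scene")
cv2.imwrite("pics/s6.png",cv2.resize(s["color"][200:290,230:360],(780,540),interpolation=cv2.INTER_CUBIC)); st()
E
```

```text
8.05 pos [ 0.6667 -0.0102  0.0689] along -36.74 pull 5.92 F [-0.56  5.9  -1.79] M [1.14 0.06 0.02] tilt [0.18 0.14]
8.1 pos [ 0.6668 -0.0107  0.0689] along -37.3 pull 5.02 F [ 0.39  5.04 -1.44] M [ 1.03  0.12 -0.  ] tilt [0.15 0.15]
```

View pics/s6.png

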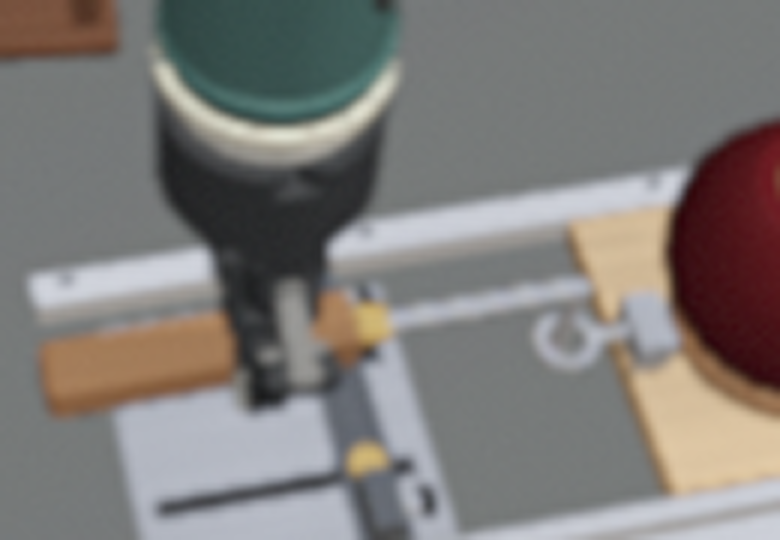

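The cradle follows the hook at about 6 N; the ring is hooked at (570,335). That was my last permitted view, so I go on by feel and numbers.

{"method": "jog_arm", "body": {"deltas": [-0.003,0,0,0,0,0,-1,-0.008,0,0,0,0,0,-1,-0.013,0,0,0,0,0,-1,-0.018,0,0,0,0,0,-1,-0.023,0,0,0,0,0,-1,-0.028,0,0,0,0,0,-1,-0.032,0,0,0,0,0,-1,-0.035,0,0,0,0,0,-1]}}

```text
time: 8.9
tool_pos: [0.6684, -0.0453, 0.0689]
tcp_rot: [-2.166, -2.274, -0.006]
wrist_force: [0.3, 6.9, -2.3]
width: 0.26
grip_force: 108.0
```

{"method": "jog_arm", "body": {"deltas": [-0.002,0,0,0,0,0,-1,-0.004,0,0,0,0,0,-1,-0.006,0,0,0,0,0,-1,-0.008,0,0,0,0,0,-1,-0.01,0,0,0,0,0,-1,-0.012,0,0,0,0,0,-1,-0.014,0,0,0,0,0,-1,-0.016,0,0,0,0,0,-1]}}

```text
time: 9.7
tool_pos: [0.6692, -0.061, 0.0688]
tcp_rot: [-2.166, -2.274, -0.006]
wrist_force: [-0.4, 7.1, -2.0]
width: 0.261
grip_force: 108.0
```

Run:
```python
from h import *
st()
```

```text
9.7 pos [ 0.6692 -0.061   0.0688] along -87.58 pull 7.14 F [-0.37  7.13 -2.01] M [1.17 0.06 0.01] tilt [0.19 0.13]
```

{"method": "jog_arm", "body": {"deltas": [-0.001,0,0,0,0,0,-1,-0.003,0,0,0,0,0,-1,-0.005,0,0,0,0,0,-1,-0.007,0,0,0,0,0,-1,-0.009,0,0,0,0,0,-1,-0.011,0,0,0,0,0,-1,-0.013,0,0,0,0,0,-1,-0.015,0,0,0,0,0,-1]}}

```text
time: 10.5
tool_pos: [0.6698, -0.0759, 0.0687]
tcp_rot: [-2.166, -2.274, -0.006]
wrist_force: [-0.0, 6.6, -2.0]
width: 0.261
grip_force: 108.0
```

{"method": "jog_arm", "body": {"deltas": [-0.001,0,0,0,0,0,-1,-0.002,0,0,0,0,0,-1,-0.003,0,0,0,0,0,-1,-0.004,0,0,0,0,0,-1]}}

```text
time: 10.9
tool_pos: [0.67, -0.0799, 0.0688]
tcp_rot: [-2.166, -2.274, -0.006]
wrist_force: [0.0, 6.5, -2.3]
width: 0.262
grip_force: 108.0
```

Now 2 mm at a time, feeling for the first rise.

{"method": "jog_arm", "body": {"deltas": [-0.0005,0,0,0,0,0,-1,-0.001,0,0,0,0,0,-1,-0.0015,0,0,0,0,0,-1,-0.002,0,0,0,0,0,-1,-0.0025,0,0,0,0,0,-1]}}

```text
time: 11.4
tool_pos: [0.6701, -0.0823, 0.0687]
tcp_rot: [-2.166, -2.274, -0.006]
wrist_force: [0.0, 6.2, -2.3]
width: 0.265
grip_force: 108.0
```

{"method": "jog_arm", "body": {"deltas": [-0.0005,0,0,0,0,0,-1,-0.001,0,0,0,0,0,-1,-0.0015,0,0,0,0,0,-1,-0.002,0,0,0,0,0,-1]}}

```text
time: 11.8
tool_pos: [0.6702, -0.0843, 0.0688]
tcp_rot: [-2.166, -2.274, -0.006]
wrist_force: [0.0, 6.8, -1.7]
width: 0.258
grip_force: 108.0
```

{"method": "jog_arm", "body": {"deltas": [-0.0005,0,0,0,0,0,-1,-0.001,0,0,0,0,0,-1,-0.0015,0,0,0,0,0,-1,-0.002,0,0,0,0,0,-1]}}

```text
time: 12.2
tool_pos: [0.6704, -0.0863, 0.0687]
tcp_rot: [-2.166, -2.274, -0.006]
wrist_force: [-1.2, 6.4, -2.5]
width: 0.261
grip_force: 108.0
```

{"method": "jog_arm", "body": {"deltas": [-0.0005,0,0,0,0,0,-1,-0.001,0,0,0,0,0,-1,-0.0015,0,0,0,0,0,-1]}}

```text
time: 12.5
tool_pos: [0.6704, -0.0878, 0.0687]
tcp_rot: [-2.166, -2.274, -0.006]
wrist_force: [-0.7, 6.2, -2.1]
width: 0.259
grip_force: 108.0
```

{"method": "jog_arm", "body": {"deltas": [-0.0005,0,0,0,0,0,-1,-0.001,0,0,0,0,0,-1,-0.0015,0,0,0,0,0,-1]}}

```text
time: 12.8
tool_pos: [0.6705, -0.0893, 0.0687]
tcp_rot: [-2.166, -2.274, -0.006]
wrist_force: [-0.3, 6.6, -1.9]
width: 0.263
grip_force: 108.0
```

{"method": "jog_arm", "body": {"deltas": [-0.0005,0,0,0,0,0,-1,-0.001,0,0,0,0,0,-1,-0.0015,0,0,0,0,0,-1]}}

```text
time: 13.1
tool_pos: [0.6706, -0.0908, 0.0687]
tcp_rot: [-2.166, -2.274, -0.006]
wrist_force: [-0.4, 6.2, -1.9]
width: 0.261
grip_force: 108.0
```

{"method": "jog_arm", "body": {"deltas": [-0.0005,0,0,0,0,0,-1,-0.001,0,0,0,0,0,-1,-0.0015,0,0,0,0,0,-1]}}

```text
time: 13.4
tool_pos: [0.6706, -0.0923, 0.0687]
tcp_rot: [-2.166, -2.274, -0.006]
wrist_force: [-0.5, 6.4, -1.9]
width: 0.26
grip_force: 108.0
```

{"method": "jog_arm", "body": {"deltas": [-0.0005,0,0,0,0,0,-1,-0.001,0,0,0,0,0,-1,-0.0015,0,0,0,0,0,-1]}}

```text
time: 13.7
tool_pos: [0.6707, -0.0937, 0.0687]
tcp_rot: [-2.166, -2.274, -0.006]
wrist_force: [-0.4, 6.6, -1.0]
width: 0.261
grip_force: 108.0
```

{"method": "jog_arm", "body": {"deltas": [-0.0005,0,0,0,0,0,-1,-0.001,0,0,0,0,0,-1,-0.0015,0,0,0,0,0,-1]}}

```text
time: 14.0
tool_pos: [0.6708, -0.0953, 0.0687]
tcp_rot: [-2.166, -2.274, -0.006]
wrist_force: [0.5, 6.1, -1.7]
width: 0.26
grip_force: 108.0
```

{"method": "jog_arm", "body": {"deltas": [-0.0005,0,0,0,0,0,-1,-0.001,0,0,0,0,0,-1,-0.0015,0,0,0,0,0,-1]}}

```text
time: 14.3
tool_pos: [0.6708, -0.0968, 0.0687]
tcp_rot: [-2.166, -2.274, -0.006]
wrist_force: [0.2, 6.8, -3.0]
width: 0.262
grip_force: 108.0
```

{"method": "jog_arm", "body": {"deltas": [-0.0005,0,0,0,0,0,-1,-0.001,0,0,0,0,0,-1,-0.0015,0,0,0,0,0,-1]}}

```text
time: 14.6
tool_pos: [0.6709, -0.0983, 0.0687]
tcp_rot: [-2.166, -2.274, -0.006]
wrist_force: [0.5, 7.4, -2.2]
width: 0.264
grip_force: 108.0
```

{"method": "jog_arm", "body": {"deltas": [-0.0005,0,0,0,0,0,-1,-0.001,0,0,0,0,0,-1]}}

```text
time: 14.8
tool_pos: [0.671, -0.0993, 0.0687]
tcp_rot: [-2.166, -2.274, -0.006]
wrist_force: [-0.1, 7.4, -1.7]
width: 0.258
grip_force: 108.0
```

{"method": "jog_arm", "body": {"deltas": [-0.0005,0,0,0,0,0,-1,-0.001,0,0,0,0,0,-1]}}

```text
time: 15.0
tool_pos: [0.671, -0.1002, 0.0687]
tcp_rot: [-2.166, -2.274, -0.006]
wrist_force: [0.2, 7.1, -2.6]
width: 0.264
grip_force: 108.0
```

{"method": "jog_arm", "body": {"deltas": [-0.0005,0,0,0,0,0,-1,-0.001,0,0,0,0,0,-1]}}

```text
time: 15.2
tool_pos: [0.671, -0.1008, 0.0686]
tcp_rot: [-2.166, -2.273, -0.007]
wrist_force: [-0.6, 7.5, -1.7]
width: 0.262
grip_force: 108.0
```

{"method": "jog_arm", "body": {"deltas": [-0.0005,0,0,0,0,0,-1,-0.001,0,0,0,0,0,-1]}}

```text
time: 15.4
tool_pos: [0.6711, -0.1014, 0.0685]
tcp_rot: [-2.166, -2.273, -0.007]
wrist_force: [0.8, 9.3, -2.7]
width: 0.263
grip_force: 108.0
```

{"method": "jog_arm", "body": {"deltas": [-0.0005,0,0,0,0,0,-1,-0.001,0,0,0,0,0,-1]}}

```text
time: 15.6
tool_pos: [0.6711, -0.1022, 0.0684]
tcp_rot: [-2.166, -2.273, -0.008]
wrist_force: [0.9, 10.8, -2.5]
width: 0.264
grip_force: 107.9
```

{"method": "jog_arm", "body": {"deltas": [-0.0005,0,0,0,0,0,-1,-0.001,0,0,0,0,0,-1]}}

```text
time: 15.8
tool_pos: [0.6712, -0.1028, 0.0684]
tcp_rot: [-2.165, -2.272, -0.008]
wrist_force: [0.6, 10.9, -3.1]
width: 0.262
grip_force: 107.8
```

Run:
```python
from h import *
st()
```

```text
15.8 pos [ 0.6712 -0.1028  0.0684] along -129.5 pull 10.86 F [ 0.63 10.9  -3.14] M [ 1.93 -0.14 -0.08] tilt [0.33 0.11]
```

{"method": "jog_arm", "body": {"deltas": [-0.0005,0,0,0,0,0,-1,-0.001,0,0,0,0,0,-1]}}

```text
time: 16.0
tool_pos: [0.6713, -0.1036, 0.0683]
tcp_rot: [-2.165, -2.272, -0.009]
wrist_force: [0.4, 11.9, -2.8]
width: 0.264
grip_force: 107.7
```

Run:
```python
from h import *
st()
```

```text
16.0 pos [ 0.6713 -0.1036  0.0683] along -130.23 pull 11.84 F [ 0.36 11.87 -2.83] M [ 1.97 -0.15 -0.1 ] tilt [0.35 0.11]
```

{"method": "jog_arm", "body": {"deltas": [-0.0004,0,0,0,0,0,-1,-0.0008,0,0,0,0,0,-1]}}

```text
time: 16.2
tool_pos: [0.6713, -0.1041, 0.0683]
tcp_rot: [-2.165, -2.271, -0.009]
wrist_force: [0.9, 11.8, -3.8]
width: 0.264
grip_force: 107.7
```

Run:
```python
from h import *
st()
```

```text
16.2 pos [ 0.6713 -0.1041  0.0683] along -130.74 pull 11.79 F [ 0.94 11.85 -3.76] M [ 2.19 -0.17 -0.15] tilt [0.38 0.11]
```

{"method": "jog_arm", "body": {"deltas": [-0.0005,0,0,0,0,0,-1,-0.001,0,0,0,0,0,-1]}}

```text
time: 16.4
tool_pos: [0.6713, -0.1047, 0.0682]
tcp_rot: [-2.165, -2.271, -0.01]
wrist_force: [0.8, 13.4, -2.6]
width: 0.262
grip_force: 107.7
```

Run:
```python
from h import *
import pickle
st(); c=read_camera("wrist"); pickle.dump((c,read_camera("scene")),open("w7.pkl","wb")); st()
```

```text
16.4 pos [ 0.6713 -0.1047  0.0682] along -131.33 pull 13.31 F [ 0.82 13.37 -2.63] M [ 2.33 -0.15 -0.16] tilt [0.41 0.1 ]
16.5 pos [ 0.6713 -0.1047  0.0682] along -131.4 pull 12.05 F [ 0.99 12.11 -3.6 ] M [ 2.24 -0.18 -0.17] tilt [0.4 0.1]
```

About 2.4–2.9 mm in. A touch more, then hold for 1.4 s.

{"method": "jog_arm", "body": {"deltas": [-0.0005,0,0,0,0,0,-1,-0.0005,0,0,0,0,0,-1,-0.0005,0,0,0,0,0,-1,-0.0005,0,0,0,0,0,-1,-0.0005,0,0,0,0,0,-1,-0.0005,0,0,0,0,0,-1,-0.0005,0,0,0,0,0,-1,-0.0005,0,0,0,0,0,-1]}}

```text
time: 17.3
tool_pos: [0.6713, -0.105, 0.0681]
tcp_rot: [-2.165, -2.271, -0.01]
wrist_force: [1.1, 13.8, -3.3]
width: 0.259
grip_force: 107.7
```

{"method": "jog_arm", "body": {"deltas": [0,0,0,0,0,0,-1,0,0,0,0,0,0,-1,0,0,0,0,0,0,-1,0,0,0,0,0,0,-1,0,0,0,0,0,0,-1,0,0,0,0,0,0,-1]}}

```text
time: 17.9
tool_pos: [0.6713, -0.105, 0.0681]
tcp_rot: [-2.165, -2.271, -0.01]
wrist_force: [0.4, 13.3, -3.0]
width: 0.263
grip_force: 107.7
```

Run:
```python
from h import *
st()
```

```text
17.9 pos [ 0.6713 -0.105   0.0681] along -131.69 pull 13.29 F [ 0.45 13.33 -3.03] M [ 2.35 -0.17 -0.21] tilt [0.42 0.1 ]
```

{"method": "jog_arm", "body": {"deltas": [0.0005,0,0,0,0,0,-1,0.001,0,0,0,0,0,-1,0.0015,0,0,0,0,0,-1,0.002,0,0,0,0,0,-1,0.0025,0,0,0,0,0,-1,0.003,0,0,0,0,0,-1,0.0035,0,0,0,0,0,-1,0.0035,0,0,0,0,0,-1]}}

```text
time: 18.7
tool_pos: [0.6715, -0.1044, 0.0689]
tcp_rot: [-2.166, -2.275, -0.006]
wrist_force: [0.2, 4.7, -1.3]
width: 0.263
grip_force: 107.9
```

Run:
```python
from h import *
st()
```

```text
18.7 pos [ 0.6715 -0.1044  0.0689] along -131.08 pull 4.71 F [ 0.15  4.72 -1.28] M [ 0.97  0.03 -0.07] tilt [0.16 0.15]
```

{"method": "jog_arm", "body": {"deltas": [0.0005,0,0,0,0,0,-1,0.001,0,0,0,0,0,-1,0.0015,0,0,0,0,0,-1,0.002,0,0,0,0,0,-1]}}

```text
time: 19.1
tool_pos: [0.6717, -0.1041, 0.0692]
tcp_rot: [2.164, 2.274, 0.004]
wrist_force: [-1.2, 2.4, -1.2]
width: 0.262
grip_force: 108.0
```

Run:
```python
from h import *
st()
```

```text
19.1 pos [ 0.6717 -0.1041  0.0692] along -130.78 pull 2.44 F [-1.21  2.38 -1.23] M [0.57 0.12 0.09] tilt [0.   0.18]
```

{"method": "jog_arm", "body": {"deltas": [0.0005,0,0,0,0,0,-1,0.001,0,0,0,0,0,-1,0.0015,0,0,0,0,0,-1,0.002,0,0,0,0,0,-1]}}

```text
time: 19.5
tool_pos: [0.6718, -0.1028, 0.0694]
tcp_rot: [2.164, 2.273, 0.004]
wrist_force: [-0.3, 0.7, -1.1]
width: 0.255
grip_force: 108.1
```

Run:
```python
from h import *
st()
```

```text
19.5 pos [ 0.6718 -0.1028  0.0694] along -129.48 pull 0.68 F [-0.28  0.67 -1.06] M [0.04 0.06 0.08] tilt [-0.05  0.22]
```

{"method": "jog_arm", "body": {"deltas": [0.001,0,0,0,0,0,-1,0.002,0,0,0,0,0,-1,0.003,0,0,0,0,0,-1,0.004,0,0,0,0,0,-1,0.004,0,0,0,0,0,-1]}}

```text
time: 20.0
tool_pos: [0.6715, -0.0981, 0.0693]
tcp_rot: [2.164, 2.274, 0.004]
wrist_force: [0.2, 0.1, -1.3]
width: 0.261
grip_force: 108.1
```

{"method": "jog_arm", "body": {"deltas": [0,0,-0.002,0,0,0,-1,0,0,-0.004,0,0,0,-1,0,0,-0.006,0,0,0,-1,0,0,-0.008,0,0,0,-1]}}

```text
time: 20.4
tool_pos: [0.6716, -0.0982, 0.0776]
tcp_rot: [2.164, 2.274, 0.004]
wrist_force: [0.5, -0.3, -1.4]
width: 0.261
grip_force: 108.1
```

Run:
```python
from h import *
st()
```

```text
20.4 pos [ 0.6716 -0.0982  0.0776] along -124.91 pull -0.35 F [ 0.53 -0.33 -1.42] M [-0.03  0.02  0.  ] tilt [-0.01  0.22]
```

{"method": "jog_arm", "body": {"deltas": [0,0,-0.006,0,0,0,-1,0,0,-0.016,0,0,0,-1,0,0,-0.03,0,0,0,-1,0,0,-0.046,0,0,0,-1,0,0,-0.06,0,0,0,-1,0,0,-0.068,0,0,0,-1,0,0,-0.068,0,0,0,-1]}}

```text
time: 21.1
tool_pos: [0.6727, -0.0985, 0.148]
tcp_rot: [2.162, 2.271, 0.008]
wrist_force: [0.2, 0.6, -0.8]
width: 0.263
grip_force: 108.1
```

Run:
```python
from h import *
import pickle
st()
c0=pickle.load(open("w3.pkl","rb"))[0]["color"]; c1=read_camera("wrist")["color"]
for n,(a,b,l,r) in dict(ferrule=(158,210,222,290),rod=(20,160,238,272)).items():
    res=cv2.matchTemplate(c1[a-10:b+10,l-10:r+10],c0[a:b,l:r],cv2.TM_CCOEFF_NORMED);_,v,_,p=cv2.minMaxLoc(res);print(n,v,np.array(p)-10)
for k in (20,80,140):
    for c in(c0,c1):
        row=c[k,230:290].astype(int).max(1);print(k,np.where(row>190)[0][[0,-1]]+230,end=" ")
goal([.4334,-.1101,.145],[.064,.998])
h=cv2.cvtColor(read_camera("scene")["color"],cv2.COLOR_BGR2HSV)
m=(((h[...,0]>168)|(h[...,0]<3))&(h[...,1]>150)&(h[...,2]<140)&(h[...,2]>30));y,x=np.where(m[150:300,250:450]);print("maroon",x.mean()+250,y.mean()+150,len(x))
```

```text
21.1 pos [ 0.6727 -0.0985  0.148 ] along -125.22 pull 0.56 F [ 0.17  0.57 -0.79] M [-0.02  0.02  0.03] tilt [-0.06  0.44]
ferrule 0.6427607536315918 [0 0]
rod 0.24882501363754272 [  1 -10]
20 [246 275] 20 [232 289] 80 [246 263] 80 [230 289] 140 [230 289] 140 [247 262] delta [-0.     -0.2388  0.0003] turn [0.32 0.01 6.49]
maroon 326.7279151943463 250.85371024734982 1415
```

{"method": "jog_arm", "body": {"deltas": [0,-0.02,0,0,0,0.5,-1,0,-0.055,0,0,0,1.5,-1,0,-0.09,0,0,0,2.5,-1,0,-0.125,0,0,0,3.5,-1,0,-0.16,0,0,0,4.5,-1,0,-0.195,0,0,0,5.5,-1,0,-0.225,0,0.1,0,6.3,-1,0,-0.239,0,0.2,0,6.5,-1]}}

```text
time: 22.0
tool_pos: [0.429, -0.1095, 0.1429]
tcp_rot: [-2.29, -2.146, 0.003]
wrist_force: [-0.4, -0.6, -1.0]
width: 0.265
grip_force: 108.2
```

{"method": "jog_arm", "body": {"deltas": [0,0,0,0,0,0,-1,0,0,0,0,0,0,-1]}}

```text
time: 22.2
tool_pos: [0.4335, -0.1101, 0.1446]
tcp_rot: [2.291, 2.148, 0.002]
wrist_force: [1.4, -0.2, -1.2]
width: 0.262
grip_force: 108.2
```

Run:
```python
from h import *
goal([.4333,-.1101,.0965],[.064,.998]); st(); print(readout.read_state()["tcp_rot"])
from scipy.spatial.transform import Rotation as R
print((R.from_rotvec(readout.read_state()["tcp_rot"]).inv()*R.from_rotvec([2.292,2.1465,.0015])).as_rotvec(degrees=True))
```

```text
delta [ 0.     -0.0002  0.0481] turn [ 0.09 -0.01 -0.02]
22.2 pos [ 0.4335 -0.1101  0.1446] along -125.38 pull -0.26 F [ 1.45 -0.19 -1.21] M [-0.05 -0.03  0.01] tilt [0.01 0.09]
[2.29101353e+00 2.14811567e+00 1.72379557e-03]
[-0.01051657 -0.02109282  0.06761637]
```

{"method": "jog_arm", "body": {"deltas": [0,0,0.02,0,0,0,-1,0,0,0.04,0,0,0,-1,0,0,0.055,0,0,0,-1,0,0,0.065,0,0,0,-1,0,0,0.071,0,0,0,-1,0,0,0.075,0,0,0,-1,0,0,0.0775,0,0,0,-1,0,0,0.0775,0,0,0,-1]}}

```text
time: 23.0
tool_pos: [0.4328, -0.11, 0.0671]
tcp_rot: [2.291, 2.149, 0.001]
wrist_force: [-0.2, 0.0, -0.8]
width: 0.262
grip_force: 108.2
```

{"method": "jog_arm", "body": {"deltas": [0,0,0.001,0,0,0,-1,0,0,0.0015,0,0,0,-1,0,0,0.0015,0,0,0,-1]}}

```text
time: 23.3
tool_pos: [0.4327, -0.11, 0.0657]
tcp_rot: [2.291, 2.149, 0.001]
wrist_force: [1.1, -0.4, -1.9]
width: 0.262
grip_force: 108.2
```

Run:
```python
from h import *
st()
```

```text
23.3 pos [ 0.4327 -0.11    0.0657] along -125.24 pull -0.48 F [ 1.09 -0.43 -1.92] M [-0.04  0.06  0.05] tilt [0.   0.04]
```

{"method": "jog_arm", "body": {"deltas": [0,0,0.0005,0,0,0,-1,0,0,0.001,0,0,0,-1,0,0,0.001,0,0,0,-1]}}

```text
time: 23.6
tool_pos: [0.4327, -0.11, 0.0651]
tcp_rot: [2.292, 2.149, 0.0]
wrist_force: [-1.9, 0.5, 5.2]
width: 0.262
grip_force: 109.0
```

Run:
```python
from h import *
st()
```

```text
23.6 pos [ 0.4327 -0.11    0.0651] along -125.23 pull 0.62 F [-1.9   0.53  5.15] M [ 0.06  0.36 -0.01] tilt [0.01 0.01]
```

Seated, with 5 N up as at the pick. Opening and retreating.

{"method": "jog_arm", "body": {"deltas": [0,0,0,0,0,0,-0.2,0,0,0,0,0,0,0,0,0,0,0,0,0,0.5,0,0,0,0,0,0,1,0,0,0,0,0,0,1,0,0,0,0,0,0,1,0,0,0,0,0,0,1]}}

```text
time: 24.3
tool_pos: [0.4325, -0.1099, 0.0644]
tcp_rot: [-2.291, -2.149, -0.0]
wrist_force: [-0.1, -0.0, 0.2]
width: 1.0
grip_force: 0.0
```

{"method": "jog_arm", "body": {"deltas": [0,0,-0.01,0,0,0,1,0,0,-0.03,0,0,0,1,0,0,-0.06,0,0,0,1,0,0,-0.1,0,0,0,1,-0.02,0,-0.13,0,0,0,1,-0.022,0,-0.137,0,0,0,1,-0.022,0,-0.137,0,0,0,1,-0.022,0,-0.137,0,0,0,1]}}

```text
time: 25.1
tool_pos: [0.4303, -0.1314, 0.2004]
tcp_rot: [-2.291, -2.147, 0.001]
wrist_force: [-0.2, 0.1, -0.8]
width: 1.0
grip_force: 0.0
```

Run:
```python
from h import *
import pickle
st(); c=read_camera("wrist"); o=pickle.load(open("w2.pkl","rb")); print(c["origin"],o["origin"])
# project known hook/rest points: compare hook template before/after
a,b,l,r=95,250,225,295
res=cv2.matchTemplate(c["color"][a-20:b+20,l-20:r+20],o["color"][a:b,l:r],cv2.TM_CCOEFF_NORMED);_,v,_,p=cv2.minMaxLoc(res);print("hook+rest match",v,np.array(p)-20)
res=cv2.matchTemplate(c["color"][a-20:b+20,200:310],o["color"][110:125,240:280],cv2.TM_CCOEFF_NORMED);print(cv2.minMaxLoc(res)[1])
s=read_camera("scene")["color"]; s0=pickle.load(open("ims.pkl","rb"))["scene"]["color"]
d=cv2.absdiff(s,s0).max(2)
# regions: hook rest; arm/column; jack; cup; bar
for n,(y0,y1,x0,x1) in dict(rest=(170,215,185,275),column=(260,330,380,460),arm=(195,230,385,420),jack=(145,172,360,390),cup=(290,320,130,158),bar=(240,297,52,122)).items(): print(n,d[y0:y1,x0:x1].mean().round(2),d[y0:y1,x0:x1].max())
h=cv2.cvtColor(s,cv2.COLOR_BGR2HSV);m=(((h[...,0]>168)|(h[...,0]<3))&(h[...,1]>150)&(h[...,2]<140)&(h[...,2]>30));y,x=np.where(m[150:300,200:450]);print("maroon",x.mean()+200,y.mean()+150,len(x))
# expected bowl centroid shift
B0=np.array([.6537,.246,.06]);print(px(read_camera("scene"),[B0,B0-.1265*G]))
h=cv2.cvtColor(s0,cv2.COLOR_BGR2HSV);m=(((h[...,0]>168)|(h[...,0]<3))&(h[...,1]>150)&(h[...,2]<140)&(h[...,2]>30));y,x=np.where(m[150:300,200:450]);print("maroon0",x.mean()+200,y.mean()+150,len(x))
```

```text
25.1 pos [ 0.4303 -0.1314  0.2004] along -146.5 pull 0.15 F [-0.21  0.14 -0.84] M [-0.01  0.02  0.04] tilt [ 0.06 -0.09]
[ 0.43671293 -0.05010091  0.32538728] [ 0.43479897 -0.04983981  0.32662563]
hook+rest match 0.9527429342269897 [-3  0]
0.9949725866317749
rest 2.4 26
column 7.6 112
arm 8.85 179
jack 1.73 4
cup 1.67 4
bar 1.64 4
maroon 326.7146892655367 250.85522598870057 1416
[[376.68526201 240.95173011]
 [325.99917228 249.79617954]]
maroon0 376.51838500360486 242.29416005767843 1387
```

Run:
```python
from h import *
import pickle
s=read_camera("scene")["color"]; s0=pickle.load(open("ims.pkl","rb"))["scene"]["color"]
for n,(y0,y1,x0,x1) in dict(weight=(290,320,435,462),pivot=(258,285,420,445),bar=(205,250,408,440),base=(300,330,380,415),barend=(192,206,386,402)).items():
    res=cv2.matchTemplate(s[y0-5:y1+5,x0-5:x1+5],s0[y0:y1,x0:x1],cv2.TM_CCOEFF_NORMED);_,v,_,p=cv2.minMaxLoc(res)
    print(n,round(v,3),np.array(p)-5,cv2.absdiff(s,s0)[y0:y1,x0:x1].max())
```

```text
weight 0.999 [0 0] 5
pivot 1.0 [0 0] 3
bar 0.999 [0 0] 4
base 0.999 [0 0] 4
barend 1.0 [0 0] 3
```

The swing arm is unmoved, the hook is home, and the cradle and bowl are at the stop. Handing in.

```bash
python3 -c "
from h import *
print(finish_job())"
```

```text
the job is handed in; nothing more can be done
None
```

The job is handed in. I drew the cradle onto the sprung buffers at about 13 N, about 2.7 mm of their 6 mm by force reading, and held it there for 1.4 s. The hook is back on its rest, the bowl is on the cradle at the stop, and camera checks show the swing arm, jack, pivot cup and sighting bar unmoved. The last images were checked numerically, not by eye.

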